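Set the noodle-press barrel to its pointer and prove the lever

TASK

Get the hand noodle press ready: leaving the barrel standing in its seat, turn it until the slot in its rim faces the pointer on the base plate, then swing the lever down by its crossbar as far as its stop, so that the fin under it drops into the slot, hold it there for a moment and let it spring back up. Let go, with the slot still facing the pointer, and do not disturb the other things on the table.

Things in the scene. Friction and masses are not known exactly. Their poses are not given: they have to be found in the camera images.
- press: grey noodle press, bolted down. Origin: table top, on the axis of the barrel's seat; z up. Base plate 150 mm in x, y = -85 to +175 mm, 15 mm thick; seat collar (bore 63, outside 77 mm) rises 12 mm from it round the origin. The lever's two upright cheeks, tops 120 mm above the table, fill y = +105 to +155, x = -26 to +26 mm; the pointer is on the -y side
- mark (a point): tip of the pointer, a dark steel wedge 6 mm high on the base plate, at (0, -46, 21) mm in the press frame. Seen from the seat's axis it lies towards -y of the press, in the plane in which the lever swings: the slot must face this way
- barrel: steel barrel, 60 mm diameter, 75 mm high, about 0.6 kg, loose in the seat collar on the plate (1.5 mm play all round), free to be turned there. Origin: centre of its underside, z up its axis; the rim slot is on its +x side. Top 22 mm: open rim, wall 4 mm; filled by its plunger below. Grip it across the body, from the collar (27 mm above the table) to the rim (90 mm)
- slot (a point): centre of the slot in the barrel's rim: 14 mm wide, cut through the wall and 22 mm deep from the rim; this point is 28 mm from the barrel's axis and 64 mm above its underside, on its +x side
- lever (a joint): angle of the sprung lever (rad): 0 up at rest (leaning 10 degrees back past upright, away from the barrel), 1.745 down at its stop, level over the barrel. Held down by about 8 N at the crossbar. A fin under it, 8 mm thick, 20 mm long, 159 mm from the hinge, reaches 31 mm below its centre line; if the slot is not under it, it lands on the rim and the lever stops 0.1 rad short
- lever_hinge (a point): axis of the lever's hinge, at (0, 130, 105) mm in the press frame; the axis runs along x of the press
- lever_grip (a point): centre of the lever's wooden crossbar: round, 18 mm diameter, 110 mm long plus 4 mm end caps, parallel to x of the press, 215 mm from the hinge; moves with the lever, 317 mm above the table at rest, 105 mm when down. The lever's steel arm, 16 mm wide, meets it in the middle. z of this point is up along the vertical at rest
- bowl: white bowl, 110 mm across, 55 mm high, loose; not to be disturbed. Origin: centre of its underside
- can_a: brass-coloured drink can, 52 mm diameter, 92 mm high, loose, beside the press; not to be disturbed. Origin: centre of its underside
- remote: black remote control, 50 x 160 x 20 mm (its length along its y), loose, beside the press; not to be disturbed. Origin: centre of its underside
- can_b: a second such can, farther off; not to be disturbed. Origin: centre of its underside
- beaker: steel cup, 76 mm across, 85 mm high, loose; not to be disturbed. Origin: centre of its underside
- jar: amber jar, 80 mm diameter, 110 mm high, loose; not to be disturbed. Origin: centre of its underside
Not all that is in view belongs to the job. What is shaped like the barrel but blue is not meant.

How it is judged (in metres and radians):
On the way, in this order (a step that is already met when the one before it is completed fails the run):
1. the slot faces the pointer (its centre within 4 mm of the pointer's line), barrel seated, lever up (x of slot in the frame of press between -0.004 and 0.004 m and y of slot in the frame of press below -0.02 m and z of barrel in the frame of press below 0.018 m and angle between barrel's own z axis and vertical below 0.06 rad and value of joint lever below 0.3 rad), for 0.2 s.
2. lever swung to its stop (within 0.04 rad), fin in the slot (x of slot in the frame of press between -0.005 and 0.005 m and y of slot in the frame of press below -0.02 m and value of joint lever above 1.705 rad), for 0.3 s.
3. lever back up at rest (value of joint lever below 0.08 rad), for 0.2 s.
At the end, for the whole second after the job is handed in: The slot's centre is within 5 mm of the pointer's line and on the pointer's side, the barrel stands upright and at rest on the plate in its seat, and the lever is up at rest (within 0.08 rad) (x of slot in the frame of press between -0.005 and 0.005 m and y of slot in the frame of press below -0.02 m and z of barrel in the frame of press below 0.018 m and angle between barrel's own z axis and vertical below 0.06 rad and value of joint lever below 0.08 rad and linear speed of barrel below 0.02 m/s); the robot touches nothing.
It fails at once if the barrel is lifted out of its seat (more than 10 mm) (z of barrel in the frame of press above 0.025 m).
It fails at once if a bystander is moved by more than 30 mm (distance of any of bowl, can_a, remote, can_b, beaker, jar from where it was at the start of the episode above 0.03 m).
It also fails if it takes over 72 s, if anything falls off the work surface, if the arm or the gripper's body presses on something with over 40 N, if the wrist force passes 120 N, or if a joint passes its speed limit or range.

ROBOT

A 6-joint arm with a two-finger parallel gripper is mounted at the origin on the work surface. World frame = base frame: x ahead of the robot, y to its left, z up, the work surface at z = 0. Lengths are in m, angles in degrees, forces in N, time in s.
With the tool pointing down it reaches from about 0.4 to 0.825 m from the base axis. Payload 7 kg.
Tool frame: the origin (TCP) lies midway between the tips of the shut fingers; the grasp point (between the pads) lies r.tcp_to_grasp behind it (r.tcp_to_grasp is the distance from the TCP to the grasp point, in m); x points along the fingers, y is the direction in which the jaws open and shut, and the axes are right-handed (so a half turn about x gives the same grasp; the last joint's range is limited). The gripper opens to 88 mm and grips with 3 to 60 N. Pads are 19 mm wide; open, the fingers measure 130 mm over their backs; the gripper's body (78 mm by 193 mm) begins 47 mm behind the grasp point.
Start: joints at [16.507, 20.546, 0.682, 0, -70.136, -16.507], TCP at [0.675, -0, 0.227] pointing down, gripper open.
Joint ranges: [-176.03, 176.03], [-82.01, 121.73], [-58.28, 71.71], [-173.87, 95.51], [-174.79, -0.11], [-173.66, 173.66]. Speed limits (degrees/s): [136.94, 136.94, 172.46, 180, 180, 180].

INTERFACE

Orientations are given as [roll, pitch, yaw] about the fixed x, y, z axes, in that order (R = Rz(yaw) Ry(pitch) Rx(roll)).
In Python, from plant import r gives the robot as it stands.
- The arm moves only by the tool carry_out, never from a script. Its argument "moves" is a list of rows, each a list of 7 numbers: the shift along the world's x, y, z in mm, then the turn, a rotation vector about the world's x, y, z in rad, then the opening in per cent of the stroke, from 0 (shut) to 100 (fully open). In form: [[x, y, z, wx, wy, wz, claw], ...]. A call has 1 to 5 rows; each row is the pose to reach, as a shift and turn from the pose commanded when the call began; what a row does not reach only later rows make up. A row lasts 1/10 s, in which the tool goes at most 50 mm and 8.59 degrees, less where a joint would pass 70% of its speed; a pose out of reach is approached as far as the arm can. A call with a gripper value outside its range is refused whole. The fingers move at their own pace and stop on an object; "squeeze" is the grip in N (left out, the last holds). Time passes only in rows, so rows that repeat a pose let the fingers close. It gives the time, the measured TCP pose, the force and the opening at its end, in the units of the state.
- r.get_state(): the state, without advancing time (a new reading comes with each control period).
- r.capture(name): name is "scene" or "side" or "wrist"; returns the picture (384x512x3 uint8, blue, green, red); there is no depth.
- r.camera_params(name): a dict with "K" (3x3 intrinsics, pixels), "D" ([k1, k2, p1, p2, k3] as OpenCV has them; the pictures are not rectified), "rvec" (rotation vector, rad) and "tvec" (3), from world to camera coordinates, as OpenCV has them. Camera axes: x right, y down, z forward; pixel columns grow to the right and rows downward; lengths in m; the calibration is good to about 2 mm. A picture is of the moment at which its call begins: read the wrist's pose just before it. camera_params takes no time and is no camera call; for the wrist camera it gives the pose at the moment of the call.
- r.close_job(): hands the job in, once; it reports no verdict.
The state is a dict: "time_s": time; "joints": joint angles; "qd": joint speeds; "joint_torque": joint torques, N m; "tcp_pos": TCP position; "eef_rot": TCP orientation; "contact_force": force on the tool from outside, world axes, zero at the start; "moment": the same for the moment, N m; "gripper_width": finger opening in m.
Only numpy, scipy, OpenCV 4.12 (cv2) and the standard library are available. Lean on these libraries where they do the work, as an engineer would, in place of code of your own. Each camera call takes 0.05 s, during which the arm holds its last target. There are 200 camera calls.

## Working session

There is one attempt and no reset: what is moved stays moved. The work goes in short steps, Python scripts to look and compute and a tool call to move; the robot and the scene stay as the last step left them, time stands still between calls to the robot, and variables do not carry over. Pictures are saved under pics/ and viewed, about 8 in all and at most 12, crops included, and the job is handed in when it is done.

Besides the shell and the picture viewer there is one more tool, called after "Request:" as a command line: name --pt "numbers of a row" for each row, then --argument value for the rest. carry_out: Moves the arm, as the interface text tells. Its arguments: {"type":"object","properties":{"moves":{"type":"array"},"squeeze":{"type":"number"}},"required":["moves"]}

```bash
mkdir -p pics; ls
python3 - <<'E'
from plant import r
import cv2,numpy as np
s=r.get_state();print(s, r.tcp_to_grasp)
for n in("scene","side"):
    im=r.capture(n);cv2.imwrite(f"pics/{n}0.png",im)
    p=r.camera_params(n);print(n,p)
    R=cv2.Rodrigues(p['rvec'])[0];print('cam pos',-R.T@p['tvec'].ravel() if hasattr(p['tvec'],'ravel') else -R.T@np.array(p['tvec']))
E
```

```text
pics
{'time_s': 0.0, 'joints': array([ 1.65066945e+01,  2.05909351e+01,  6.33696472e-01, -1.84737274e-02,
       -7.01370857e+01, -1.65078667e+01]), 'qd': array([-0.08661534,  0.0455242 ,  0.00899889,  0.00799816, -0.03152378,
       -0.06179718]), 'joint_torque': array([-8.00930356e-04, -5.82726967e+01,  2.93058443e+01,  6.99745238e+00,
        6.93249181e-03, -2.06530804e-04]), 'tcp_pos': array([ 6.74505611e-01, -4.15562709e-05,  2.25632936e-01]), 'eef_rot': array([  96.07706747,   89.90408975, -173.93039584]), 'contact_force': array([-0.18325838, -0.48554996,  0.28000579]), 'moment': array([-0.00503844, -0.00459686, -0.0238186 ]), 'gripper_width': 0.08769947197095655} 0.0188
scene {'K': array([[374.01109841,   0.        , 256.97880005],
       [  0.        , 374.01109841, 193.61451809],
       [  0.        ,   0.        ,   1.        ]]), 'D': array([-0.02806326,  0.        ,  0.        ,  0.        ,  0.        ]), 'rvec': array([ 1.26608718,  2.48987452, -0.7314927 ]), 'tvec': array([ 0.36260734, -0.20925451,  1.73137189])}
cam pos [1.1099199  0.36420708 1.34474948]
side {'K': array([[428.94978829,   0.        , 260.61324016],
       [  0.        , 428.94978829, 185.0400703 ],
       [  0.        ,   0.        ,   1.        ]]), 'D': array([-0.01577226,  0.        ,  0.        ,  0.        ,  0.        ]), 'rvec': array([ 2.17086482, -0.84921598,  0.36267873]), 'tvec': array([-0.45247147,  0.36014202,  1.42003732])}
cam pos [-0.20491562 -0.91657247  1.21195842]
```

View pics/scene0.png

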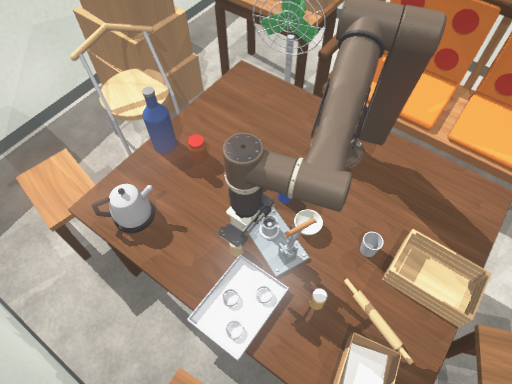

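View pics/side0.png

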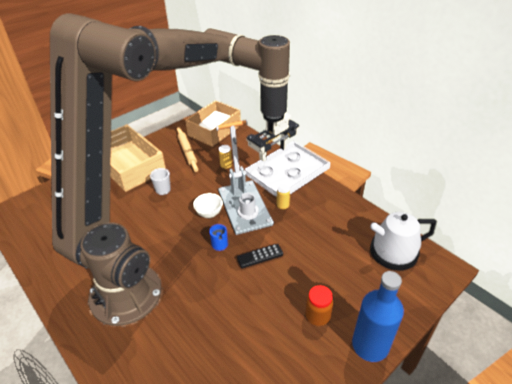

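The scene view has the press around (272,235) with the barrel at (269,228). In the side view the press is around (245,205), with the remote at (260,256), can_a at (284,199) and the bowl at (207,206). I'll write the helpers and view enlarged crops.

```bash
cat > h.py <<'E'
from plant import r
import cv2,numpy as np
def cam(n):
    p=r.camera_params(n);R=cv2.Rodrigues(np.array(p['rvec'],float))[0];t=np.array(p['tvec'],float).ravel()
    return np.array(p['K']),np.array(p['D']),R,t
def ray(c,uv):
    K,D,R,t=c
    x=cv2.undistortPoints(np.array([[uv]],float),K,D).ravel()
    d=R.T@np.array([x[0],x[1],1]);return -R.T@t,d/np.linalg.norm(d)
def onz(c,uv,z):
    o,d=ray(c,uv);return o+d*(z-o[2])/d[2]
def tri(rs):
    A=sum(np.eye(3)-np.outer(d,d) for o,d in rs);b=sum((np.eye(3)-np.outer(d,d))@o for o,d in rs)
    p=np.linalg.solve(A,b);return p,[np.linalg.norm((np.eye(3)-np.outer(d,d))@(p-o)) for o,d in rs]
def proj(c,P):
    K,D,R,t=c;return cv2.projectPoints(np.array(P,float).reshape(-1,3),cv2.Rodrigues(R)[0],t,K,D)[0].reshape(-1,2)
E
python3 - <<'E'
import cv2,numpy as np
a=cv2.imread('pics/scene0.png')[185:285,215:325];b=cv2.imread('pics/side0.png')[115:275,185:305]
a=cv2.resize(a,(440,400),interpolation=cv2.INTER_CUBIC)
b=cv2.resize(b,(360,480),interpolation=cv2.INTER_CUBIC)
o=np.zeros((480,800,3),np.uint8);o[:400,:440]=a;o[:,440:]=b
cv2.imwrite('pics/c.png',o)
E
```

```text
(no output)
```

View pics/c.png

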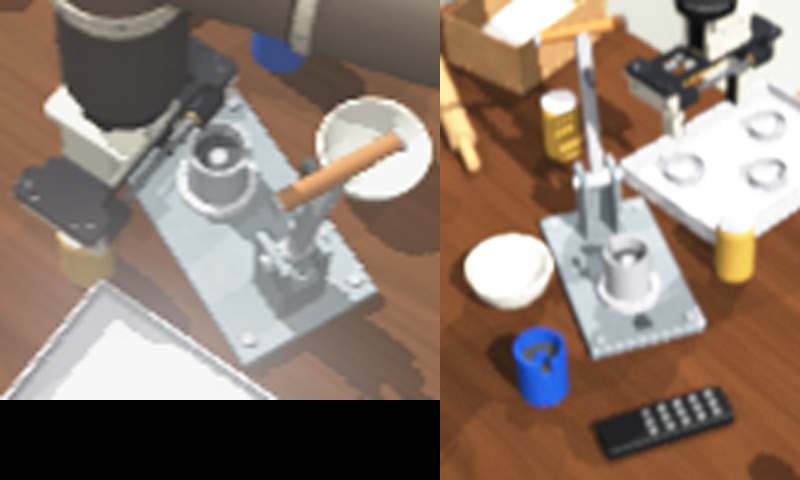

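The enlarged crops show the barrel rim at scene (270.5,222) and side (248,199). They also give the plate corners and the crossbar ends, and I'll turn these into world positions.

Run:
```python
from h import *
S=cam('scene');D=cam('side');np.set_printoptions(precision=4,suppress=True)
for n,u,v in [('rim',(270.5,222),(247.7,199)),('barA',(285.75,235),(217.3,127.3)),('barB',(315.5,219.25),(245.7,122.3)),('barA2',(285.75,235),(245.7,122.3)),('barB2',(315.5,219.25),(217.3,127.3))]:
    print(n,tri([ray(S,u),ray(D,v)]))
for v in [(237.3,232),(272.7,222),(220,187.7),(254.3,181.7)]: print('side',onz(D,v,.015))
for v in [(276.25,275),(309.5,258)]: print('scene',onz(S,v,.015))
for v in [(284,205),(260,256),(207,208),(219,237),(225,160)]: print('things',onz(D,v,.02))
```

```text
rim (array([ 0.537 , -0.0016,  0.0846]), [np.float64(0.007089031867187993), np.float64(0.007089031867187886)])
barA (array([0.6013, 0.1561, 0.2947]), [np.float64(0.045009518889956045), np.float64(0.045009518889956135)])
barB (array([0.6044, 0.145 , 0.3435]), [np.float64(0.05507121790508922), np.float64(0.05507121790508896)])
barA2 (array([0.6518, 0.1287, 0.3155]), [np.float64(0.0062301225629761), np.float64(0.00623012256297611)])
barB2 (array([0.5529, 0.1741, 0.3175]), [np.float64(0.006295870070329159), np.float64(0.006295870070329299)])
side [ 0.4424 -0.0582  0.015 ]
side [ 0.5737 -0.1114  0.015 ]
side [0.548  0.1786 0.015 ]
side [0.6769 0.1091 0.015 ]
scene [0.6698 0.1285 0.015 ]
scene [0.5396 0.1926 0.015 ]
things [ 0.6662 -0.0789  0.02  ]
things [ 0.4255 -0.2023  0.02  ]
things [0.4337 0.1159 0.02  ]
things [ 0.3748 -0.0347  0.02  ]
things [0.6752 0.3027 0.02  ]
```

Run:
```python
from h import *
c=cam('wrist');np.set_printoptions(precision=4,suppress=True)
print('pos',-c[2].T@c[3],'axes rows',c[2],c[0]);print(proj(c,[[.535,-.001,.09],[.515,-.045,.021],[.675,0,.2]]))
cv2.imwrite('pics/w0.png',r.capture('wrist'))
```

```text
pos [ 0.6748 -0.0825  0.383 ] axes rows [[-1.      0.001   0.0021]
 [ 0.0015  0.9534  0.3017]
 [-0.0017  0.3017 -0.9534]] [[275.0351   0.     255.4605]
 [  0.     275.0351 190.8059]
 [  0.       0.       1.    ]]
[[381.6163 180.899 ]
 [378.3709 133.8372]
 [254.7754 223.1214]]
```

View pics/w0.png

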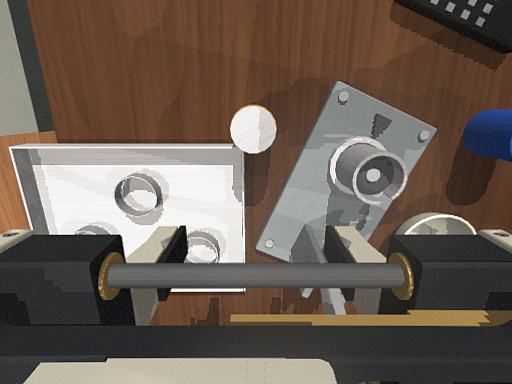

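The wrist view shows the barrel rim at about (380,178), the pointer wedge at about (381,125), can_a at (253,130) and the crossbar low in the frame at (360,320). I'm moving above the barrel with the jaws along the press x axis, turned -24.5°.

Request:
carry_out --pt "-35 0 0 0 0 -0.11 100" --pt "-70 0 0 0 0 -0.22 100" --pt "-105 0 0 0 0 -0.33 100" --pt "-140 0 0 0 0 -0.43 100" --pt "-140 0 0 0 0 -0.43 100"

```text
time_s: 0.65
tcp_pos: [0.5313, -0.0003, 0.227]
eef_rot: [50.5, 89.9, 115.6]
contact_force: [0.6, 0.6, 1.0]
gripper_width: 0.0876
```

Request:
carry_out --pt "0 0 0 0 0 0 100" --pt "0 0 0 0 0 0 100"

```text
time_s: 0.85
tcp_pos: [0.5356, 0.0001, 0.2267]
eef_rot: [-61.7, 90.0, 3.7]
contact_force: [-0.3, 0.1, -0.3]
gripper_width: 0.0876
```

Run:
```python
from h import *
import json
c=cam('wrist');im=r.capture('wrist');cv2.imwrite('pics/w1.png',im)
np.savez('w1.npz',K=c[0],D=c[1],R=c[2],t=c[3]);print(r.get_state()['tcp_pos'],r.get_state()['joints'])
print(proj(c,[[.535,-.001,.09],[.515,-.045,.021]]))
cv2.imwrite('pics/w1c.png',cv2.resize(im[60:260,155:355],(600,600),interpolation=cv2.INTER_CUBIC))
```

```text
[5.35638880e-01 1.10149103e-04 2.26420400e-01] [ 2.09957469e+01  7.41839265e+00 -1.68996512e+01  2.63613767e-03
 -6.56864034e+01 -4.56064958e+01]
[[255.62167864 180.62544698]
 [255.45272516 130.36904668]]
```

View pics/w1c.png

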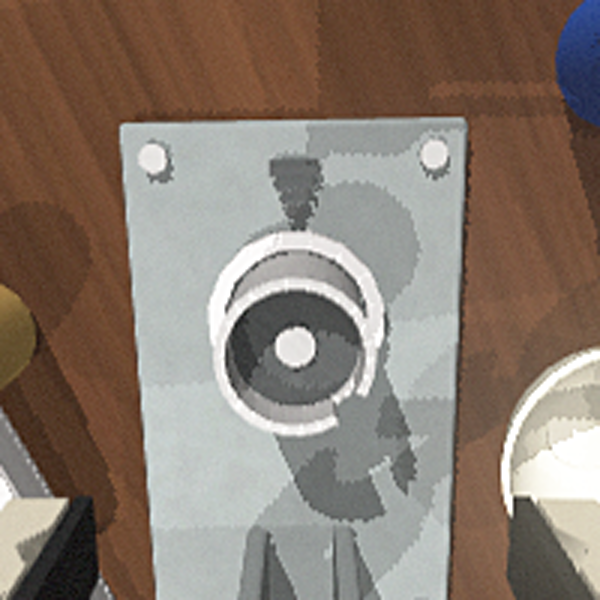

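The crop shows the slot in the rim at about (352,408), facing away from the pointer tip at (300,228). The rim centre is about (297,357) and the plate edge runs (121,124)-(467,119).

Run:
```python
from h import *
np.set_printoptions(precision=4,suppress=True)
z=np.load('w1.npz');c=(z['K'],z['D'],z['R'],z['t'])
px=lambda u,v:(155+(u+.5)/3-.5,60+(v+.5)/3-.5)
im=cv2.imread('pics/w1.png')
g=cv2.cvtColor(im,cv2.COLOR_BGR2HSV)
P=lambda u,v,h:onz(c,px(u,v),h)[:2]
eL,eR=P(121,124,.015),P(467,119,.015)
d=eL-eR;print('edge',eL,eR,np.linalg.norm(d),np.degrees(np.arctan2(d[1],d[0])))
b1,b2=P(152,155,.018),P(435,153,.018);d2=b1-b2;print('bolts',np.degrees(np.arctan2(d2[1],d2[0])),np.linalg.norm(d2))
s1,s2=P(121,124,.015),P(157,600,.015);d3=s2-s1;print('side edge',np.degrees(np.arctan2(d3[1],d3[0]))-90)
s1,s2=P(467,119,.015),P(452,590,.015);d3=s2-s1;print('side edge R',np.degrees(np.arctan2(d3[1],d3[0]))-90)
tip=P(300,228,.021);rim=[P(a,b,.09) for a,b in((215,357),(378,350),(295,278),(293,437))]
print('tip',tip,'rim',rim)
a=np.radians(-24.7);X=np.array([np.cos(a),np.sin(a)]);Y=np.array([-X[1],X[0]])
print('origin from tip',tip+.046*Y,'from edge',(eL+eR)/2+.085*Y)
rc=(rim[0]+rim[1]+rim[2]+rim[3])/4
for e in((338,425),(365,395)):
    q=P(*e,.09)-rc;print('slot edge',np.linalg.norm(q),np.degrees(np.arctan2(q@Y,q@X)))
print('rc',rc)
```

```text
edge [ 0.5699 -0.1099] [ 0.4357 -0.0505] 0.14679347629643852 -23.853384624494772
bolts -24.250740185131157 0.12047283369101604
side edge -23.891103142132323
side edge R -23.108485468940216
tip [ 0.5187 -0.0393] rim [array([ 0.5635, -0.0165]), array([0.5079, 0.0061]), array([ 0.5244, -0.0308]), array([0.5506, 0.024 ])]
origin from tip [0.538  0.0025] from edge [ 0.5383 -0.003 ]
slot edge 0.031209027118311156 121.16919034676027
slot edge 0.02997962100019135 150.45118535027532
rc [ 0.5366 -0.0043]
```

The press yaw is about -24° and the seat is at about (0.5375,-0.003). The slot is at about +135° in the press frame, so the barrel must turn +135° to face -90°. I'll do it in two grips of about 67° each, so the gripper body keeps clear of the cheeks.

Request:
carry_out --pt "2.5 -3 0 0 0 -0.145 100" --pt "2.5 -3 0 0 0 -0.29 100" --pt "2.5 -3 -20 0 0 -0.435 100" --pt "2.5 -3 -50 0 0 -0.58 100" --pt "2.5 -3 -80 0 0 -0.58 100"

```text
time_s: 1.4
tcp_pos: [0.5383, -0.003, 0.1454]
eef_rot: [-6.2, 90.0, 25.6]
contact_force: [0.7, 0.2, -0.7]
gripper_width: 0.0876
```

Request:
carry_out --pt "0 0 -30 0 0 0 100" --pt "0 0 -60 0 0 0 100" --pt "0 0 -85 0 0 0 100" --pt "0 0 -110 0 0 0 100" --pt "0 0 -110 0 0 0 100"

```text
time_s: 1.9
tcp_pos: [0.5356, -0.0038, 0.0329]
eef_rot: [164.3, 89.6, -163.6]
contact_force: [-1.0, -0.3, -0.6]
gripper_width: 0.0876
```

Request:
carry_out --pt "0 0 0 0 0 0 66" --pt "0 0 0 0 0 0 60" --pt "0 0 0 0 0 0 60" --pt "0 0 0 0 0 0 60" --pt "0 0 0 0 0 0 60" --squeeze 12

```text
time_s: 2.4
tcp_pos: [0.5381, -0.0028, 0.0376]
eef_rot: [-15.0, 89.9, 17.1]
contact_force: [-1.0, -0.6, 5.2]
gripper_width: 0.0601
```

The width reads 60.1 mm, so the barrel is gripped. Turning it +67.5°.

Request:
carry_out --pt "0 0 0 0 0 0.14 60" --pt "0 0 0 0 0 0.28 60" --pt "0 0 0 0 0 0.42 60" --pt "0 0 0 0 0 0.56 60" --pt "0 0 0 0 0 0.7 60"

```text
time_s: 2.9
tcp_pos: [0.5384, -0.0024, 0.0376]
eef_rot: [-48.5, 89.9, 24.1]
contact_force: [-1.1, 2.5, 6.2]
gripper_width: 0.0598
```

Request:
carry_out --pt "0 0 0 0 0 0.14 60" --pt "0 0 0 0 0 0.28 60" --pt "0 0 0 0 0 0.42 60" --pt "0 0 0 0 0 0.48 60" --pt "0 0 0 0 0 0.48 60"

```text
time_s: 3.4
tcp_pos: [0.5381, -0.0026, 0.0376]
eef_rot: [-81.9, 89.9, 18.0]
contact_force: [-0.2, 0.9, 5.5]
gripper_width: 0.06
```

Request:
carry_out --pt "0 0 0 0 0 0 60" --pt "0 0 0 0 0 0 100" --pt "0 0 0 0 0 0 100" --pt "0 0 0 0 0 0 100" --pt "0 0 0 0 0 0 100"

```text
time_s: 3.9
tcp_pos: [0.5374, -0.0031, 0.0365]
eef_rot: [92.9, 90.0, -167.3]
contact_force: [1.3, 0.6, 0.4]
gripper_width: 0.0846
```

Request:
carry_out --pt "0 0 0 0 0 -0.14 100" --pt "0 0 0 0 0 -0.28 100" --pt "0 0 0 0 0 -0.42 100" --pt "0 0 0 0 0 -0.56 100" --pt "0 0 0 0 0 -0.7 100"

```text
time_s: 4.4
tcp_pos: [0.5374, -0.0031, 0.0364]
eef_rot: [138.0, 90.0, -162.7]
contact_force: [0.5, 0.3, 0.8]
gripper_width: 0.0877
```

Request:
carry_out --pt "0 0 0 0 0 -0.14 100" --pt "0 0 0 0 0 -0.28 100" --pt "0 0 0 0 0 -0.42 100" --pt "0 0 0 0 0 -0.48 100" --pt "0 0 0 0 0 -0.48 100"

```text
time_s: 4.9
tcp_pos: [0.5374, -0.0031, 0.0364]
eef_rot: [163.6, 90.0, -164.3]
contact_force: [0.9, 0.1, 0.6]
gripper_width: 0.0878
```

Request:
carry_out --pt "0 0 0 0 0 0 66" --pt "0 0 0 0 0 0 60" --pt "0 0 0 0 0 0 60" --pt "0 0 0 0 0 0 60" --pt "0 0 0 0 0 0 60"

```text
time_s: 5.4
tcp_pos: [0.5376, -0.0032, 0.0366]
eef_rot: [-65.1, 90.0, -33.0]
contact_force: [1.2, -2.3, -0.5]
gripper_width: 0.0597
```

Request:
carry_out --pt "0 0 0 0 0 0.14 60" --pt "0 0 0 0 0 0.28 60" --pt "0 0 0 0 0 0.42 60" --pt "0 0 0 0 0 0.56 60" --pt "0 0 0 0 0 0.7 60"

```text
time_s: 5.9
tcp_pos: [0.5374, -0.0027, 0.0366]
eef_rot: [28.4, 90.0, 100.9]
contact_force: [-1.6, 2.1, 0.7]
gripper_width: 0.0596
```

Request:
carry_out --pt "0 0 0 0 0 0.14 60" --pt "0 0 0 0 0 0.28 60" --pt "0 0 0 0 0 0.42 60" --pt "0 0 0 0 0 0.48 60" --pt "0 0 0 0 0 0.48 60"

```text
time_s: 6.4
tcp_pos: [0.5373, -0.003, 0.0366]
eef_rot: [81.5, 90.0, -178.7]
contact_force: [-0.8, 0.4, 1.8]
gripper_width: 0.0598
```

Request:
carry_out --pt "0 0 0 0 0 0 60" --pt "0 0 0 0 0 0 100" --pt "0 0 0 0 0 0 100" --pt "0 0 0 0 0 0 100" --pt "0 0 0 0 0 0 100"

```text
time_s: 6.9
tcp_pos: [0.5375, -0.003, 0.0365]
eef_rot: [-84.4, 90.0, 15.4]
contact_force: [-0.5, -0.3, -0.5]
gripper_width: 0.0849
```

Lifting straight up and turning back to the viewing pose, to check the slot.

Request:
carry_out --pt "0 0 30 0 0 0 100" --pt "0 0 70 0 0 0 100" --pt "0 0 110 0 0 -0.14 100" --pt "0 0 150 0 0 -0.28 100" --pt "0 0 190 0 0 -0.42 100"

```text
time_s: 7.4
tcp_pos: [0.5372, -0.0031, 0.2284]
eef_rot: [-44.8, 90.0, 30.6]
contact_force: [0.4, 0.9, -1.0]
gripper_width: 0.0879
```

Request:
carry_out --pt "0 0 0 0 0 -0.14 100" --pt "0 0 0 0 0 -0.17 100" --pt "0 0 0 0 0 -0.17 100" --pt "0 0 0 0 0 -0.17 100"

```text
time_s: 7.8
tcp_pos: [0.5368, -0.0032, 0.2254]
eef_rot: [129.4, 89.9, -164.5]
contact_force: [-0.1, -0.0, -0.3]
gripper_width: 0.0876
```

Run:
```python
from h import *
c=cam('wrist');im=r.capture('wrist');cv2.imwrite('pics/w2.png',im)
np.savez('w2.npz',K=c[0],D=c[1],R=c[2],t=c[3]);print(r.get_state()['tcp_pos'],r.get_state()['joints'])
cv2.imwrite('pics/w2c.png',cv2.resize(im[90:220,190:320],(780,780),interpolation=cv2.INTER_CUBIC)[:600,:])
```

```text
[ 0.53695833 -0.00315352  0.22544697] [ 2.05854642e+01  7.65879129e+00 -1.67418999e+01 -8.48729044e-03
 -6.57193582e+01 -4.45076012e+01]
```

View pics/w2c.png

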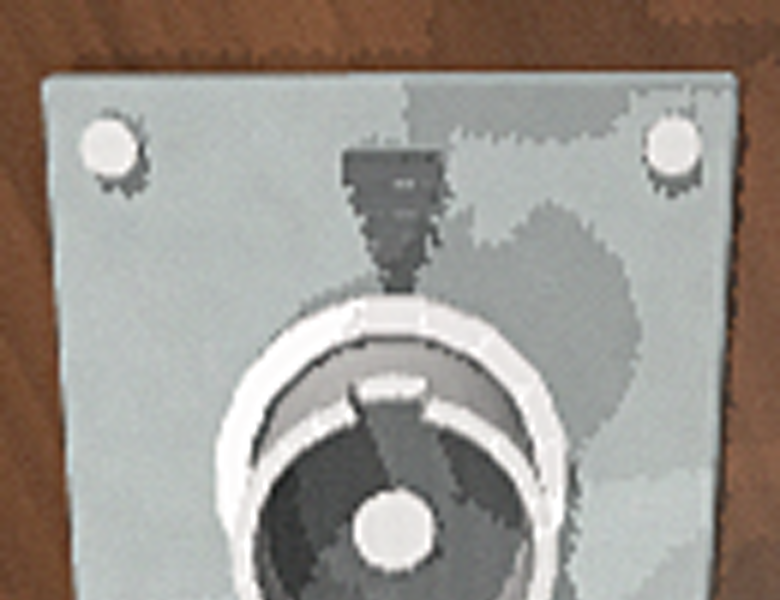

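The slot now faces the pointer, with its edges at crop (352,403) and (428,402), the pointer tip at (397,290) and the bolts at (109,148) and (672,146). I'll work out the offset.

Run:
```python
from h import *
np.set_printoptions(precision=4,suppress=True)
z=np.load('w2.npz');c=(z['K'],z['D'],z['R'],z['t'])
P=lambda u,v,h:onz(c,(190+(u+.5)/6-.5,90+(v+.5)/6-.5),h)[:2]
b1,b2=P(109,148,.018),P(672,146,.018);e1,e2=P(43,78,.015),P(738,75,.015)
tip=P(397,290,.021);wb=P(392.5,152,.021);sl=P(390,408,.09);plg=P(394,530,.075)
for n,a,b in(('bolts',b1,b2),('edge',e1,e2)):
    d=a-b;print(n,np.degrees(np.arctan2(d[1],d[0])),(a+b)/2)
rim=(P(233,545,.09)+P(562,545,.09))/2
for yaw in(-23.9,-24.7):
    a=np.radians(yaw);X=np.array([np.cos(a),np.sin(a)]);Y=np.array([-X[1],X[0]])
    o=(e1+e2)/2+.085*Y
    print(yaw,'origin',o,'x rel origin(mm): tip,wedge base,bolts,slot,rim',[round(float((q-o)@X*1e3),1) for q in(tip,wb,(b1+b2)/2,sl,rim)],'slot y',(sl-o)@Y*1e3)
```

```text
bolts -23.755344607830633 [ 0.509  -0.0675]
edge -23.71071600355686 [ 0.5032 -0.0806]
-23.9 origin [ 0.5376 -0.0029] x rel origin(mm): tip,wedge base,bolts,slot,rim [-1.3, -0.4, 0.0, 0.2, -1.2] slot y -28.115872071649058
-24.7 origin [ 0.5387 -0.0033] x rel origin(mm): tip,wedge base,bolts,slot,rim [-1.9, -0.6, -0.2, -0.6, -2.3] slot y -28.118935244905366
```

The slot is within about 1.5 mm of the pointer line. Next is the lever. The bar centre at rest computes to about (0.605,0.150,0.317), which agrees with the triangulated value. I'll grip it from above at press x = +30 mm with the jaws along press y, so I'm raising and turning by +90° first.

Request:
carry_out --pt "0 0 40 0 0 0.14 100" --pt "0 0 80 0 0 0.28 100" --pt "0 0 110 0 0 0.42 100" --pt "0 0 140 0 0 0.56 100" --pt "0 0 145 0 0 0.7 100"

```text
time_s: 8.35
tcp_pos: [0.5387, -0.0031, 0.3748]
eef_rot: [-103.9, 89.7, 2.6]
contact_force: [0.5, -0.2, -0.1]
gripper_width: 0.0879
```

Request:
carry_out --pt "0 0 0 0 0 0.14 100" --pt "0 0 0 0 0 0.28 100" --pt "0 0 0 0 0 0.42 100" --pt "0 0 0 0 0 0.56 100" --pt "0 0 0 0 0 0.7 100"

```text
time_s: 8.85
tcp_pos: [0.5374, -0.003, 0.3706]
eef_rot: [52.3, 89.9, -161.1]
contact_force: [0.2, -0.1, 0.6]
gripper_width: 0.0878
```

Request:
carry_out --pt "25 35 0 0 0 0.1 100" --pt "50 70 0 0 0 0.175 100" --pt "75 110 0 0 0 0.175 100" --pt "95 141 0 0 0 0.175 100" --pt "95 141 0 0 0 0.175 100"

```text
time_s: 9.35
tcp_pos: [0.634, 0.1416, 0.3678]
eef_rot: [46.3, 89.7, -157.2]
contact_force: [0.8, -0.9, -0.7]
gripper_width: 0.0878
```

Request:
carry_out --pt "0 0 0 0 0 0 100" --pt "0 0 0 0 0 0 100" --pt "0 0 0 0 0 0 100"

```text
time_s: 9.65
tcp_pos: [0.6322, 0.1371, 0.3719]
eef_rot: [-143.1, 90.0, 13.1]
contact_force: [0.0, 0.0, 0.1]
gripper_width: 0.0876
```

Run:
```python
from h import *
np.set_printoptions(precision=4,suppress=True)
c=cam('wrist');im=r.capture('wrist');cv2.imwrite('pics/w3.png',im)
np.savez('w3.npz',K=c[0],D=c[1],R=c[2],t=c[3]);print(r.get_state()['tcp_pos'],r.get_state()['joints'])
print(proj(c,[[.605,.15,.317],[.655,.128,.317],[.555,.172,.317]]))
```

```text
[0.6322 0.1371 0.3721] [ 29.4896  14.9152  11.2092   0.006  -86.2528  36.6616]
[[254.2024 240.7767]
 [253.9444 179.3289]
 [254.4262 294.3052]]
```

View pics/w3.png

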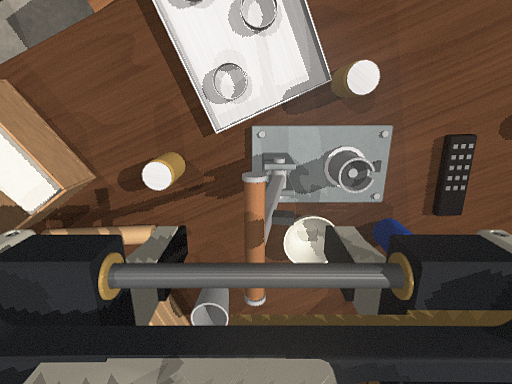

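The wrist view shows the bar along column 255, rows 178–302, as predicted (254, rows 179–294 plus caps), and it is centred between the fingers. Lowering 74 mm and closing on it.

Request:
carry_out --pt "0 0 -30 0 0 0 100" --pt "0 0 -60 0 0 0 100" --pt "0 0 -74 0 0 0 60" --pt "0 0 -74 0 0 0 30" --pt "0 0 -74 0 0 0 22" --squeeze 20

```text
time_s: 10.2
tcp_pos: [0.633, 0.1377, 0.299]
eef_rot: [-157.8, 89.9, -1.6]
contact_force: [0.3, 0.9, 0.8]
gripper_width: 0.0694
```

Request:
carry_out --pt "0 0 0 0 0 0 10" --pt "0 0 0 0 0 0 10" --pt "0 0 0 0 0 0 10" --pt "0 0 0 0 0 0 10" --pt "0 0 0 0 0 0 10"

```text
time_s: 10.7
tcp_pos: [0.6325, 0.138, 0.2977]
eef_rot: [-136.4, 90.0, 19.7]
contact_force: [-0.5, -0.2, -0.9]
gripper_width: 0.0294
```

Run:
```python
import numpy as np
y=np.array([.4035,.915])
R=.215
for t in [0,.15,.3,.45,.6,.75,.9,1.05,1.2,1.35,1.5,1.6,1.7,1.745,1.77]:
    a=np.radians(10)-t
    dy=R*(np.sin(a)-np.sin(np.radians(10)));dz=R*(np.cos(a)-np.cos(np.radians(10)))
    print(t,np.round([*(dy*y*1e3),dz*1e3],1))
```

```text
0 [0. 0. 0.]
0.15 [-12.9 -29.3   3.2]
0.3 [-25.9 -58.8   1.6]
0.45 [-38.7 -87.7  -4.8]
0.6 [ -50.9 -115.4  -15.9]
0.75 [ -62.3 -141.2  -31.4]
0.9 [ -72.6 -164.7  -50.9]
1.05 [ -81.7 -185.2  -74. ]
1.2 [ -89.2 -202.4 -100.2]
1.35 [ -95.1 -215.7 -128.9]
1.5 [ -99.2 -225.  -159.5]
1.6 [-100.9 -228.8 -180.6]
1.7 [-101.7 -230.7 -202. ]
1.745 [-101.8 -230.9 -211.7]
1.77 [-101.8 -230.8 -217. ]
```

Request:
carry_out --pt "0 0 0 0 0 0 10" --pt "0 0 0 0 0 0 10" --pt "0 0 0 0 0 0 10"

```text
time_s: 11.0
tcp_pos: [0.6325, 0.1381, 0.2976]
eef_rot: [-92.8, 90.0, 63.4]
contact_force: [-0.6, 0.9, -0.1]
gripper_width: 0.0172
```

Request:
carry_out --pt "-6.5 -14.7 2 0 0 0 10" --pt "-12.9 -29.3 3.2 0 0 0 10" --pt "-19.4 -44 2.9 0 0 0 10" --pt "-25.9 -58.8 1.6 0 0 0 10" --pt "-25.9 -58.8 1.6 0 0 0 10"

```text
time_s: 11.5
tcp_pos: [0.6067, 0.0789, 0.3005]
eef_rot: [-122.2, 89.8, 33.9]
contact_force: [-1.1, 4.2, 6.4]
gripper_width: 0.0172
```

The bar is held (17.2 mm) and the spring force shows. Continuing along the arc.

Request:
carry_out --pt "-12.8 -28.9 -6.4 0 0 0 10" --pt "-25 -56.6 -17.5 0 0 0 10" --pt "-36.4 -82.4 -33 0 0 0 10" --pt "-46.7 -105.9 -52.5 0 0 0 10" --pt "-46.7 -105.9 -52.5 0 0 0 10"

```text
time_s: 12.0
tcp_pos: [0.5597, -0.0281, 0.2459]
eef_rot: [-173.7, 90.0, -17.6]
contact_force: [1.5, 3.1, 3.2]
gripper_width: 0.0172
```

Request:
carry_out --pt "-9.1 -20.5 -23.1 0 0 0 10" --pt "-16.6 -37.7 -49.3 0 0 0 10" --pt "-22.5 -51 -78 0 0 0 10" --pt "-26.6 -60.3 -108.6 0 0 0 10" --pt "-26.6 -60.3 -108.6 0 0 0 10"

```text
time_s: 12.5
tcp_pos: [0.5339, -0.0872, 0.1362]
eef_rot: [77.7, 90.0, -126.2]
contact_force: [0.8, 3.4, 5.5]
gripper_width: 0.0173
```

Request:
carry_out --pt "-1 -2.2 -10.6 0 0 0 10" --pt "-1.7 -3.8 -21.1 0 0 0 10" --pt "-2.3 -5.3 -35 0 0 0 10" --pt "-2.6 -5.9 -46 0 0 0 10" --pt "-2.6 -5.9 -52 0 0 0 10"

```text
time_s: 13.0
tcp_pos: [0.5313, -0.0931, 0.0865]
eef_rot: [101.2, 89.9, -102.5]
contact_force: [-1.9, -2.1, 9.2]
gripper_width: 0.0172
```

The bar is at about 105 mm, so the lever is at the stop angle. I'll press slightly to feel the stop and hold.

Request:
carry_out --pt "0 0 -2 0 0 0 10" --pt "0 0 -3 0 0 0 10" --pt "0 0 -3 0 0 0 10" --pt "0 0 -3 0 0 0 10" --pt "0 0 -3 0 0 0 10"

```text
time_s: 13.5
tcp_pos: [0.5313, -0.0932, 0.0841]
eef_rot: [103.3, 89.9, -100.4]
contact_force: [-0.7, -2.0, 7.8]
gripper_width: 0.0175
```

Request:
carry_out --pt "0 0 0 0 0 0 10" --pt "0 0 0 0 0 0 10" --pt "0 0 0 0 0 0 10" --pt "0 0 0 0 0 0 10"

```text
time_s: 13.9
tcp_pos: [0.5313, -0.0932, 0.0842]
eef_rot: [105.7, 89.9, -98.1]
contact_force: [-1.9, -2.6, 8.5]
gripper_width: 0.0173
```

The force is still only the spring (8 N), so the stop has not been felt. Going down a few mm more.

Request:
carry_out --pt "0 0 -1 0 0 0 10" --pt "0 0 -2 0 0 0 10" --pt "0 0 -3 0 0 0 10" --pt "0 0 -3 0 0 0 10"

```text
time_s: 14.3
tcp_pos: [0.5313, -0.0932, 0.0812]
eef_rot: [106.9, 89.9, -96.9]
contact_force: [-2.9, -3.1, 9.3]
gripper_width: 0.0171
```

Request:
carry_out --pt "0 0 -1 0 0 0 10" --pt "0 0 -2 0 0 0 10" --pt "0 0 -3 0 0 0 10" --pt "0 0 -3 0 0 0 10"

```text
time_s: 14.7
tcp_pos: [0.5314, -0.0932, 0.0797]
eef_rot: [126.9, 89.9, -76.8]
contact_force: [-8.2, -0.7, 24.0]
gripper_width: 0.0174
```

The force rose to 24 N, which is a stop. Holding there, with a side picture to confirm.

Request:
carry_out --pt "0 0 0 0 0 0 10" --pt "0 0 0 0 0 0 10" --pt "0 0 0 0 0 0 10" --pt "0 0 0 0 0 0 10" --pt "0 0 0 0 0 0 10"

```text
time_s: 15.2
tcp_pos: [0.5314, -0.0932, 0.0797]
eef_rot: [130.7, 89.9, -73.0]
contact_force: [-7.3, -1.1, 22.5]
gripper_width: 0.0172
```

Run:
```python
from h import *
D=cam('side');im=r.capture('side');w=r.capture('wrist')
np.set_printoptions(precision=1,suppress=True)
o=np.array([.5376,-.0029,0]);a=np.radians(-23.8);X=np.array([np.cos(a),np.sin(a),0]);Y=np.array([-X[1],X[0],0]);Z=np.array([0,0,1.])
for z in(.105,.125): print(z,(proj(D,[o+x*X-.085*Y+z*Z for x in(-.059,-.02)])-[185,130])*4)
b=cv2.resize(im[130:250,185:285],(400,480),interpolation=cv2.INTER_CUBIC)
out=np.zeros((480,800,3),np.uint8);out[:,:400]=b;out[:300,400:]=cv2.resize(w,(400,300));cv2.imwrite('pics/d.png',out)
print(r.get_state()['contact_force'],r.get_state()['tcp_pos']*1e3)
```

```text
0.105 [[209.2 336.1]
 [250.7 325.8]]
0.125 [[208.2 320.4]
 [250.  310.2]]
[-6.3 -0.3 22.2] [531.4 -93.2  79.7]
```

View pics/d.png

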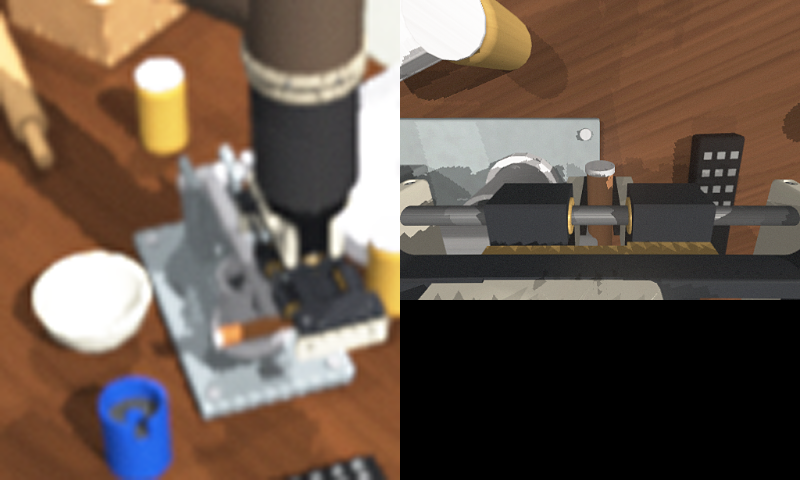

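The side view shows the bar's near end at (217,336), against a predicted (209,336) for the bar at 105 mm. The lever is at its stop and was held there. Now riding it back up along the arc.

Request:
carry_out --pt "0.9 2 33.9 0 0 0 10" --pt "2.6 5.8 55 0 0 0 10" --pt "6.7 15.1 85.6 0 0 0 10" --pt "12.6 28.4 114.3 0 0 0 10" --pt "20.1 45.6 140.5 0 0 0 10"

```text
time_s: 15.8
tcp_pos: [0.5522, -0.0449, 0.2188]
eef_rot: [-106.2, 89.8, 50.0]
contact_force: [12.8, 15.8, -17.0]
gripper_width: 0.0173
```

Request:
carry_out --pt "9.1 20.5 23.1 0 0 0 10" --pt "19.4 44 42.6 0 0 0 10" --pt "30.8 69.8 58.1 0 0 0 10" --pt "43 97.5 69.2 0 0 0 10" --pt "43 97.5 69.2 0 0 0 10"

```text
time_s: 16.3
tcp_pos: [0.5956, 0.0536, 0.2888]
eef_rot: [-154.9, 89.9, 1.5]
contact_force: [-1.0, 2.6, 8.6]
gripper_width: 0.0177
```

Request:
carry_out --pt "12.8 28.9 6.4 0 0 0 10" --pt "25.8 58.4 8 0 0 0 10" --pt "32 73 6.5 0 0 0 10" --pt "38.7 87.7 4.8 0 0 0 10" --pt "38.7 87.7 4.8 0 0 0 10"

```text
time_s: 16.8
tcp_pos: [0.6328, 0.1382, 0.292]
eef_rot: [94.9, 89.8, -108.9]
contact_force: [-1.3, -1.2, 6.0]
gripper_width: 0.0175
```

Request:
carry_out --pt "0 0 0 0 0 0 10" --pt "0 0 0 0 0 0 10" --pt "0 0 0 0 0 0 10"

```text
time_s: 17.1
tcp_pos: [0.6328, 0.1381, 0.292]
eef_rot: [-143.0, 90.0, 13.2]
contact_force: [0.5, 0.4, 5.1]
gripper_width: 0.0178
```

The tool is back at the lever's rest position, so opening and lifting clear.

Request:
carry_out --pt "0 0 0 0 0 0 30" --pt "0 0 0 0 0 0 60" --pt "0 0 0 0 0 0 100" --pt "0 0 0 0 0 0 100" --pt "0 0 0 0 0 0 100"

```text
time_s: 17.6
tcp_pos: [0.6323, 0.1378, 0.2912]
eef_rot: [37.5, 90.0, -166.3]
contact_force: [0.1, -0.5, 0.3]
gripper_width: 0.052
```

Request:
carry_out --pt "0 0 0 0 0 0 100" --pt "0 0 0 0 0 0 100" --pt "0 0 30 0 0 0 100" --pt "0 0 60 0 0 0 100" --pt "0 0 90 0 0 0 100"

```text
time_s: 18.1
tcp_pos: [0.6323, 0.1378, 0.3826]
eef_rot: [73.2, 90.0, -130.7]
contact_force: [0.4, 0.1, 0.1]
gripper_width: 0.0865
```

Request:
carry_out --pt "-20 -40 0 0 0 -0.14 100" --pt "-40 -80 0 0 0 -0.28 100" --pt "-60 -120 0 0 0 -0.42 100" --pt "-80 -141 0 0 0 -0.56 100" --pt "-95 -141 0 0 0 -0.7 100"

```text
time_s: 18.6
tcp_pos: [0.5362, -0.0056, 0.3822]
eef_rot: [-117.8, 90.0, -2.2]
contact_force: [0.8, 0.4, 0.5]
gripper_width: 0.0875
```

Request:
carry_out --pt "0 0 0 0 0 -0.14 100" --pt "0 0 0 0 0 -0.28 100" --pt "0 0 0 0 0 -0.42 100" --pt "0 0 0 0 0 -0.56 100" --pt "0 0 0 0 0 -0.7 100"

```text
time_s: 19.1
tcp_pos: [0.5374, -0.0031, 0.3817]
eef_rot: [-40.5, 90.0, 35.2]
contact_force: [-0.6, -0.4, -1.0]
gripper_width: 0.0879
```

Request:
carry_out --pt "0 0 -40 0 0 -0.14 100" --pt "0 0 -80 0 0 -0.175 100" --pt "0 0 -120 0 0 -0.175 100" --pt "0 0 -155 0 0 -0.175 100" --pt "0 0 -155 0 0 -0.175 100"

```text
time_s: 19.6
tcp_pos: [0.5345, -0.0036, 0.2221]
eef_rot: [124.4, 89.5, -169.7]
contact_force: [-0.0, -0.5, 0.3]
gripper_width: 0.0878
```

Request:
carry_out --pt "0 0 0 0 0 0 100" --pt "0 0 0 0 0 0 100" --pt "0 0 0 0 0 0 100"

```text
time_s: 19.9
tcp_pos: [0.5386, -0.0029, 0.2287]
eef_rot: [-52.2, 89.8, 13.7]
contact_force: [-0.6, -0.7, 0.2]
gripper_width: 0.0878
```

Run:
```python
from h import *
c=cam('wrist');im=r.capture('wrist');s=r.capture('side')
np.savez('w4.npz',K=c[0],D=c[1],R=c[2],t=c[3]);print(r.get_state()['tcp_pos'],r.get_state()['time_s'])
out=np.zeros((600,800,3),np.uint8)
out[:,:500]=cv2.resize(im[90:210,205:305],(500,600),interpolation=cv2.INTER_CUBIC)
out[:480,500:]=cv2.resize(s[115:275,185:285],(300,480),interpolation=cv2.INTER_CUBIC)
cv2.imwrite('pics/e.png',out)
```

```text
[ 0.53812746 -0.00293572  0.22801304] 20.0
```

View pics/e.png

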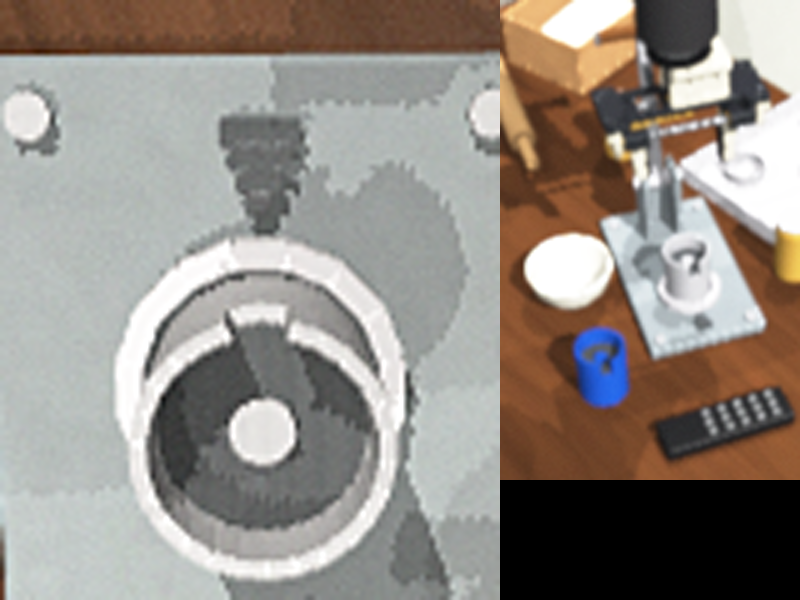

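After the cycle, the slot centre is at crop (259,325), between the bolts (midpoint x ≈ 258) and in line with the pointer. The lever is back up, and the bowl and remote are where they were. Handing in.

Run:
```python
from h import *
z=np.load('w4.npz');c=(z['K'],z['D'],z['R'],z['t'])
P=lambda u,v,h:onz(c,(205+(u+.5)/5-.5,90+(v+.5)/5-.5),h)[:2]
a=np.radians(-23.8);X=np.array([np.cos(a),np.sin(a)])
m=(P(26,115,.018)+P(490,113,.018))/2
print('slot x from bolt midline mm',(P(259,328,.09)-m)@X*1e3)
print(r.close_job())
```

```text
slot x from bolt midline mm -0.02442387432989926
the job is handed in; nothing more can be done
None
```

I turned the barrel about +135° in its seat, in two grips, so its slot faces the pointer. I then swung the lever down by its crossbar to the stop, held it about 0.5 s, guided it back up still gripped and let go. The job was handed in at about 20 s of the 72 s allowed; no verdict is reported.

- **Slot:** after the lever cycle it measures about 0 mm off the press midline (midpoint of the plate bolts), against the 5 mm limit. Before the lever move it was within about 1.5 mm, measured against the pointer tip.
- **Stop:** the force rose from the 8 N spring to about 23 N with the crossbar about 105 mm above the table in the side view. A fin caught on the rim would have stopped the bar about 21 mm higher.
- **Disagreement:** at the stop, the tool was about 6 mm lower than I had computed. The bar had probably slipped that much in the jaws, so I allowed for it on the way back.
- **Lever at rest:** the tool came back to within 1 mm horizontally of where it first gripped the bar. In the last side picture the gripper partly hid the lever, so I did not measure its angle separately.
- **Other things:** the bowl and remote look unmoved in the last side picture. I did not measure the bystanders again, and can_b, the beaker and the jar are not clear in that view.

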